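Scrub the parts cup, then hold the sprung tilt-out bin at 40 degrees

TASK

With the long brush from the orange block, loosen the grit in the white cup by three full up-and-down strokes inside it, each from close to the bottom up towards the rim, and stand the brush back in the block. Then pull the grey sprung bin out from under the ledge by its black handle to about 40 degrees from upright and finish while still holding it steady there, so that I can tip the grit into it. Throughout, keep the cup standing where it is, and leave the dish, the case press and the tweezer alone.

Things in the scene. Friction and masses are not known exactly. Their poses are not given: they have to be found in the camera images.
- brush: Round brush 160 mm long, loose, 35 g, standing upright in the orange block's hole at the start. Origin: centre of the flat foot of its head; z runs up along the handle. Black head 16 mm across from 0 to 35 mm, steel ferrule 13 mm across from 35 to 53 mm, pale wooden round handle 12 mm across from 53 to 160 mm.
- stand: Orange silicone block, 90 x 90 x 50 mm high, fixed to the bench. Origin: centre of its underside. One upright round hole, 25 mm across, at its centre, open at the top and 40 mm deep, so a brush standing in it has its foot 10 mm above the bench.
- cup: White ceramic cup, straight round wall, 74 mm outside and 66 mm inside diameter, 80 mm high, inner floor 5 mm up, loose, 0.3 kg. Origin: centre of its underside; z up. The cup and the orange block stand one on the left and one on the right, either way round.
- ledge: Fixed steel ledge unit: top 120 mm high, 300 mm wide, 120 mm deep. Origin: on the bench, right below the middle of the hinge line of the grey bin under it. x points back under the ledge, away from the robot; y along the ledge and the hinge. Its front edge is at x = 12 mm; two glass-topped brass pots, up to 154 mm above the bench, stand on it at x = 105, y = +-120 mm.
- bin_hinge (a point): Middle of the bin's hinge line, 20 mm above the bench, straight above the ledge's origin. The hinge axis is the ledge's y axis. It has the ledge's axes.
- bin (a joint): Tilt in rad of the grey plastic bin (front panel 170 mm wide, 6 mm thick, top edge 100 mm above the hinge; tub 80 mm deep behind it): 0 shut, panel upright; grows as its top swings towards the robot (ledge -x) about the hinge at its foot; stop at 1.1. 0.70 is 40 degrees. A spring shuts it when let go; at 0.70 the handle has to be pulled with about 5 N.
- bin_grip (a point): Middle of the handle bar: a round black bar 10 mm across and 110 mm long, parallel to the hinge, in the plane of the panel, 130 mm from the hinge (150 mm above the bench when shut, 30 mm above the ledge's top), carried by two 10 mm posts 100 mm apart, 90 mm free between them. Room in front of, behind and above it.
- dish: White ceramic dish, 100 mm across, 22 mm high, loose; leave alone. Origin: centre of its underside.
- press: Silver case press, base 100 x 80 mm, about 207 mm high, loose, 1.6 kg; leave alone. Origin: centre of the base's underside.
- tweezer: Steel tweezer, 130 mm long, 8 mm high, lying on the bench in front of the ledge, loose; leave alone. Origin: about its middle, at bench level; x along it.
Not all that is in view belongs to the job. Of the things that look like the stand, take the one that is farthest to the robot's right at the start.

How it is judged:
By the outcome, as a careful person would: the job done as asked, in the order asked, and still so for the second after the job is handed in, while the arm keeps its last pose, push and grip.
It also fails if it takes over 64 s, if anything falls off the work surface, if the arm or the gripper's body presses on something with over 40 N, if the wrist force passes 120 N, or if a joint passes its speed limit or range.

ROBOT

A 7-joint arm with a two-finger parallel gripper is mounted at the origin on the work surface. World frame = base frame: x ahead of the robot, y to its left, z up, the work surface at z = 0. Lengths are in mm, angles in rad, forces in N, time in s.
With the tool pointing down it reaches from about 400 to 850 mm from the base axis. Payload 4.4 kg.
Tool frame: the origin (TCP) lies at the very end of the fingers, on their centre line; the grasp point (between the pads) lies 19 mm behind it; y points along the fingers, x is the direction in which the jaws open and shut, and the axes are right-handed (so a half turn about y gives the same grasp; the last joint's range is limited). The gripper opens to 94 mm and grips with 3 to 60 N. Pads are 16 mm wide; open, the fingers measure 119 mm over their backs; the gripper's body (75 mm by 177 mm) begins 78 mm behind the grasp point.
Start: joints at [1.158, 0.628, 0.038, 1.517, -0.027, 0.996, -0.02], TCP at [220.957, -611.307, 205.478] pointing down, gripper open.
Joint ranges: [-3.06, 3.06], [-0.37, 2.12], [-1.25, 1.32], [0.18, 2.47], [-1.1, 4.24], [0.23, 1.98], [-2.94, 2.94]. Speed limits (rad/s): [2.57, 2.57, 3.14, 3.14, 3.14, 3.14, 3.14].

INTERFACE

Orientations are given as a unit quaternion [x, y, z, w].
In Python, from plant import sense, vision, ticket gives the robot as it stands. The module is installed in compiled form; this text tells all that it offers.
- The arm moves only by the tool jog_arm, never from a script. Its arguments are lists of equal length, an entry for each row: "translation": the shift along the tool's x, y, z in m, a list of three; "dr": the turn, a rotation vector about the tool's x, y, z in degrees, a list of three; "hand": the finger opening in m, from 0 to 0.094. In form: {"translation": [[dx, dy, dz], ...], "dr": [[rx, ry, rz], ...], "hand": [hand, ...]}. A call has 1 to 12 rows; each row is the pose to reach, as a shift and turn from the pose measured when the call began, along the tool's axes at that moment; what a row does not reach only later rows make up. A row lasts 1/8 s, in which the tool goes at most 62.5 mm and 10.7 degrees, less where a joint would pass 70% of its speed; a pose out of reach is approached as far as the arm can. A call with a gripper value outside its range is refused whole. The fingers move at their own pace and stop on an object; "grip_force" is the grip in N (left out, the last holds). Time passes only in rows, so rows that repeat a pose let the fingers close. It gives the time, the measured TCP pose, the force and the opening at its end, in the units of the state.
- sense(): the state, without advancing time (a new reading comes with each control period).
- vision.get_image(name): name is "scene" or "top"; returns a dict with "pixels" (420x560x3 uint8, red, green, blue), "range_z" (420x560 float32, mm along the optical axis (not along the pixel's ray), 0 where there is no reading), "fx", "fy", "cx", "cy" (pixels), "eye" and "attitude" of the camera in the world. Camera axes: x right, y down, z forward; pixel columns grow to the right and rows downward; lengths in mm; the calibration is good to about 2 mm. A picture is of the moment at which its call begins.
- ticket.job_done(): hands the job in, once; it reports no verdict.
Trained networks look in a picture, given as the dict that the camera call returned (one of the last four; its "shot" number tells which), for a name from the list of things; names that differ only in an ending like _2 or _b are one class to them, and where a whole thing is asked for, a point or a joint stands for the part that bears it (a point fixed in the world has none). Each returns a list of dicts, best first, with "p" (0 to 1); they miss things now and then, are a little off and sometimes report something else, mostly with a low value. They report only what shows in the picture. A call takes as long as a camera call. They do not tell look-alikes from the thing itself.
- vision.masks_of(label, picture): "mask" (420x560 bool, what is visible of it) and "position" ([column, row] in pixels, amid what is visible of it).
The state is a dict: "t": time; "joint_pos": joint angles; "qd": joint speeds; "joint_torque": joint torques, N m; "eef_pos": TCP position; "orientation": TCP orientation; "ft_force": force on the tool from outside, world axes, zero at the start; "wrist_torque": the same for the moment, N m; "grip_width": finger opening in mm.
Only numpy, scipy, OpenCV 4.12 (cv2) and the standard library are available. Lean on these libraries where they do the work, as an engineer would, in place of code of your own. Each camera call takes 0.05 s, during which the arm holds its last target. There are 200 camera calls.

## Working session

There is one attempt and no reset: what is moved stays moved. The work goes in short steps, Python scripts to look and compute and a tool call to move; the robot and the scene stay as the last step left them, time stands still between calls to the robot, and variables do not carry over. Pictures are saved under pics/ and viewed, on a budget of 10 in all, crops included, one or two more only if the job needs it, and the job is handed in when it is done.

Besides the shell and the picture viewer there is one more tool, called after "Request:" as name(argument=value, ...), one argument or row to a line, values as JSON. jog_arm: Moves the arm, as the interface text tells. Its arguments: {"type":"object","properties":{"translation":{"type":"array","items":{"type":"array","items":{"type":"number"}}},"dr":{"type":"array","items":{"type":"array","items":{"type":"number"}}},"hand":{"type":"array","items":{"type":"number"}},"grip_force":{"type":"number"}},"required":["translation","dr","hand"]}

```bash
mkdir -p pics; cat > h.py <<'E'
import numpy as np, cv2
from scipy.spatial.transform import Rotation as R
from plant import sense, vision, ticket
def grab(n): return vision.get_image(n)
def Rc(p):
    a=np.array(p['attitude'],float)
    return a if a.shape==(3,3) else R.from_quat(a).as_matrix()
def cloud(p):
    d=p['range_z']; v,u=np.indices(d.shape)
    c=np.stack([(u-p['cx'])/p['fx']*d,(v-p['cy'])/p['fy']*d,d],-1)
    w=c@Rc(p).T+np.array(p['eye']); w[d==0]=np.nan; return w
def save(p,n): cv2.imwrite('pics/'+n,p['pixels'][:,:,::-1])
E
python3 - <<'E'
from h import *
s=sense(); print({k:np.round(v,3) for k,v in s.items()})
print(R.from_quat(s['orientation']).as_matrix().round(3))
ps=[]
for n in ['scene','top']:
    p=grab(n); save(p,n+'0.png'); print(n,p['eye'],p['attitude'],p['fx']); w=cloud(p)
    np.savez(n+'0.npz',w=w)
    for l in ['brush','stand','cup','ledge','bin','bin_grip','dish','press','tweezer']:
        for m in vision.masks_of(l,p)[:3]:
            q=w[m['mask']]; q=q[~np.isnan(q[:,0])]
            if len(q): print(l,round(m['p'],2),np.round(m['position']),len(q),'med',np.median(q,0).round(),'lo',np.percentile(q,3,axis=0).round(),'hi',np.percentile(q,97,axis=0).round())
a,b=[cv2.imread('pics/%s0.png'%n) for n in('scene','top')]
E
```

```text
{'t': np.float64(0.0), 'joint_pos': array([ 1.158,  0.629,  0.038,  1.518, -0.027,  0.996, -0.02 ]), 'qd': array([-0.002,  0.   ,  0.002, -0.001,  0.   , -0.001,  0.   ]), 'joint_torque': array([ 0.0000e+00, -5.4971e+01,  1.1440e+00, -1.8663e+01, -5.2000e-02,
        2.4000e-02,  0.0000e+00]), 'eef_pos': array([ 220.721, -610.682,  204.586]), 'orientation': array([-0.578,  0.407, -0.406,  0.579]), 'ft_force': array([0.306, 0.59 , 0.183]), 'wrist_torque': array([-0.019, -0.007, -0.007]), 'grip_width': np.float64(94.082)}
[[ 0.34  -0.001  0.94 ]
 [-0.94   0.002  0.34 ]
 [-0.002 -1.    -0.   ]]
scene [1146.50539758  191.92664847  893.77186439] [ 0.5414722   0.7742607  -0.26573449 -0.19160742] 428.1183730586803
brush 0.61 [393. 209.] 210 med [462. 252. 110.] lo [416. 247.  44.] hi [466. 258. 171.]
stand 0.73 [386. 229.] 1539 med [476. 248.  49.] lo [418. 197.   4.] hi [515. 304.  53.]
stand 0.56 [453. 266.] 1511 med [529. 413.  50.] lo [475. 351.   4.] hi [563. 462.  53.]
stand 0.53 [395. 208.] 238 med [462. 253. 103.] lo [331. 247.  -1.] hi [465. 271. 171.]
cup 0.85 [190. 170.] 933 med 
[... 733 characters left out ...]
222.] 1187 med [519. 405.  49.] lo [466. 356.   5.] hi [572. 456.  54.]
stand 0.56 [190. 243.] 1057 med [454. 249.  49.] lo [406. 202.   5.] hi [505. 303.  55.]
ledge 0.96 [259. 162.] 5607 med [670.  54. 119.] lo [605. -81.  29.] hi [742. 193. 151.]
bin 0.85 [265. 184.] 711 med [612.  45.  95.] lo [599. -29.  21.] hi [643. 127. 155.]
bin_grip 0.66 [260. 184.] 722 med [612.  47.  95.] lo [599. -29.  21.] hi [642. 127. 155.]
dish 0.84 [437. 176.] 807 med [ 662. -464.   12.] lo [ 620. -502.    2.] hi [ 702. -421.   23.]
press 0.74 [148. 163.] 1338 med [667. 372.  34.] lo [622. 340.  -1.] hi [723. 415. 200.]
tweezer 0.66 [262. 258.] 15 med [413.  47.   6.] lo [407.  23.  -0.] hi [479.  52.  13.]
```

View pics/scene0.png

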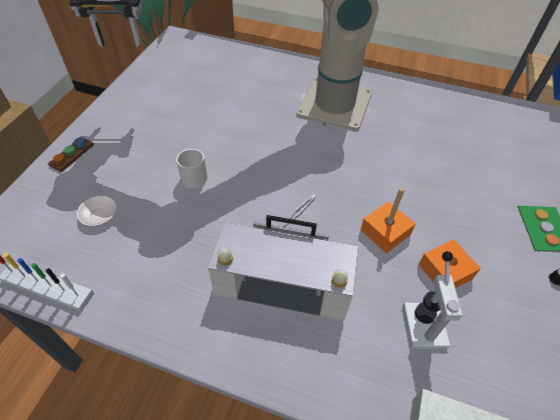

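View pics/top0.png

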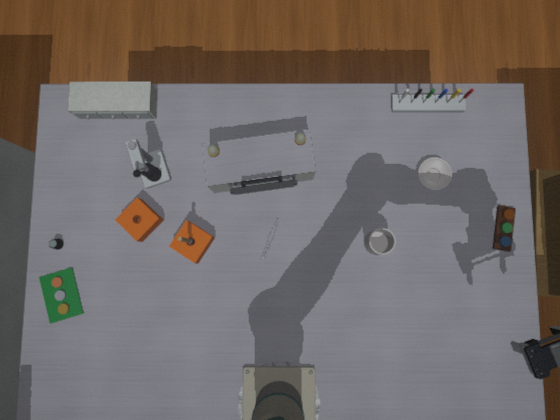

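The scene view shows the brush at (398,205) standing in the nearer orange block at (388,228), the cup at (190,168) and the black handle at (291,223). The top view shows the cup at (380,242), the brush at (186,240) and the handle at (268,181). The rightmost orange block is at about (456,250) and holds the brush. Next I'll measure these precisely.

```bash
python3 - <<'E'
from h import *
W={n:np.load(n+'0.npz')['w'] for n in('scene','top')}
I={n:cv2.imread('pics/%s0.png'%n)[:,:,::-1].astype(int) for n in W}
def box(w,lo,hi): return np.all((w>lo)&(w<hi),-1)
for n,w in W.items():
    im=I[n]
    # stand top
    m=box(w,[380,180,44],[540,330,58])&(im[...,0]>150)&(im[...,2]<90)
    q=w[m]; r=cv2.minAreaRect(q[:,:2].astype(np.float32)); print(n,'stand',r,q[:,2].mean())
    m=box(w,[380,180,64],[540,330,185]); q=w[m]
    for a in range(65,185,15):
        k=q[(q[:,2]>=a)&(q[:,2]<a+15)]
        if len(k): print('  brush z',a,len(k),k.mean(0).round(1))
    print('  top',q[:,2].max())
    m=box(w,[400,-350,74],[530,-220,90]); q=w[m]
    if len(q): 
        c,rr=cv2.minEnclosingCircle(q[:,:2].astype(np.float32)); 
        A=np.c_[2*q[:,:2],np.ones(len(q))]; s=np.linalg.lstsq(A,(q[:,:2]**2).sum(1),rcond=None)[0]
        print('  cup enc',c,rr,'fit',s[:2],np.sqrt(s[2]+s[:2]@s[:2]),len(q))
    m=box(w,[560,-120,112],[800,240,127]); q=w[m]; print('  ledge',cv2.minAreaRect(q[:,:2].astype(np.float32)),q[:,2].mean())
    m=box(w,[560,-60,138],[660,150,162])&(im.max(-1)<70); q=w[m]
    if len(q): print('  bar',len(q),cv2.minAreaRect(q[:,:2].astype(np.float32)),q.mean(0),cv2.fitLine(q[:,:2].astype(np.float32),2,0,.01,.01).ravel(),np.percentile(q,95,axis=0))
E
```

```text
scene stand ((457.68463134765625, 251.74545288085938), (89.88990020751953, 92.24989318847656), 57.41587448120117) 50.782514447877055
  brush z 65 21 [462.3 252.2  72.5]
  brush z 80 22 [462.2 251.7  88.5]
  brush z 95 19 [462.1 252.5 102.4]
  brush z 110 22 [462.3 252.2 116.7]
  brush z 125 25 [462.1 252.  132.2]
  brush z 140 24 [462.5 252.4 147.2]
  brush z 155 29 [461.4 252.4 163.4]
  brush z 170 12 [460.  252.2 171.2]
  top 172.08579462741784
  cup enc (459.7748718261719, -286.8627624511719) 38.383689880371094 fit [ 459.92515984 -286.74061996] 34.73498385829528 187
  ledge ((677.686767578125, 53.88811492919922), (138.9202423095703, 300.3854064941406), 8.036128997802734) 120.88125223013834
  bar 227 ((615.3153076171875, 46.11308670043945), (10.814337730407715, 107.58422088623047), 8.257543563842773) [616.15707006  46.56064644 153.37891359] [ 1.3850939e-01 -9.9036109e-01  6.1615704e+02  4.6560646e+01] [625.0025485   96.21813113 157.14017349]
top stand ((456.749755859375, 255.80081176757812), (88.46029663085938, 88.34872436523438), 57.38533020019531) 49.618453420115756
  brush z 65 5 [455.7 250.1  73.1]
  brush z 80 5 [457.1 250.5  88.8]
  brush z 95 6 [456.  251.5 103.1]
  brush z 110 6 [456.1 250.9 119.1]
  brush z 125 4 [454.7 250.3 133.7]
  brush z 140 8 [456.6 251.2 148.5]
  brush z 155 17 [455.9 254.4 166.4]
  brush z 170 4 [458.6 253.3 170.7]
  top 170.95032837082476
  cup enc (457.5531921386719, -284.47540283203125) 36.866668701171875 fit [ 457.39202096 -284.29588167] 34.799193110110956 130
  ledge ((676.5390625, 56.822998046875), (137.6982421875, 300.3558044433594), 8.100539207458496) 119.31901867341328
  bar 142 ((613.1311645507812, 47.98014450073242), (10.246171951293945, 107.73541259765625), 8.007468223571777) [612.84904784  48.05876264 153.00364933] [ 1.4006904e-01 -9.9014175e-01  6.1284906e+02  4.8058762e+01] [621.97194696  96.41574196 157.08754811]
```

```bash
cat >> h.py <<'E'
def Rt(az=8.1,pitch=0):
    "tool down, jaw axis at az; pitch>0 leans hand back towards -x of the jaw axis"
    B=np.array([[1,0,0],[0,0,1],[0,-1,0]],float)
    return (R.from_euler('z',az,degrees=True)*R.from_euler('y',-pitch,degrees=True)*R.from_matrix(B)).as_matrix()
def rel(P,T=None):
    s=sense(); A=R.from_quat(s['orientation']); T=Rt() if T is None else T
    print('tr',(A.inv().apply(np.array(P)-s['eef_pos'])/1000).round(4),'dr',(A.inv()*R.from_matrix(T)).as_rotvec(degrees=True).round(2))
E
python3 - <<'E'
from h import *
print(Rt()); rel([470,-100,230]); rel([457,253,230])
E
```

```text
[[ 0.99002366  0.         -0.14090123]
 [ 0.14090123  0.          0.99002366]
 [ 0.         -1.          0.        ]]
tr [-0.3962 -0.0245  0.408 ] dr [ -0.   -78.23   0.  ]
tr [-0.7326 -0.0245  0.5157] dr [ -0.   -78.23   0.  ]
```

Request:
jog_arm(
  translation=[
    [-0.1,-0.01,0.1],
    [-0.2,-0.024,0.2],
    [-0.3,-0.024,0.3],
    [-0.396,-0.024,0.408],
    [-0.396,-0.024,0.408],
    [-0.396,-0.024,0.408],
    [-0.396,-0.024,0.408],
    [-0.396,-0.024,0.408],
    [-0.396,-0.024,0.408],
    [-0.396,-0.024,0.408],
  ],
  dr=[
    [0,-10,0],
    [0,-20,0],
    [0,-30,0],
    [0,-40,0],
    [0,-50,0],
    [0,-60,0],
    [0,-70,0],
    [0,-78.2,0],
    [0,-78.2,0],
    [0,-78.2,0],
  ],
  hand=[0.07,0.07,0.07,0.07,0.07,0.07,0.07,0.07,0.07,0.07],
)

```text
t: 2.25
eef_pos: [472.3, -95.1, 230.1]
orientation: [-0.705, -0.054, 0.052, 0.706]
ft_force: [-0.5, 0.1, -0.1]
grip_width: 70.2
```

```bash
python3 - <<'E'
from h import *
print(sense()['joint_pos'].round(2),sense()['eef_pos']);rel([457,252.5,230]); rel([457,252.5,120])
E
```

```text
[ 0.45  0.38 -0.42  1.93  0.19  0.86  0.08] [472.25636887 -95.13830777 230.12750542]
tr [0.0366 0.0008 0.346 ] dr [-0.09  0.45  0.16]
tr [0.0363 0.1108 0.3459] dr [-0.09  0.45  0.16]
```

Request:
jog_arm(
  translation=[
    [0.005,0,0.05],
    [0.012,0,0.1],
    [0.018,0,0.16],
    [0.024,0,0.22],
    [0.03,0,0.27],
    [0.034,0,0.31],
    [0.0366,0.001,0.335],
    [0.0366,0.001,0.346],
    [0.0366,0.001,0.346],
    [0.0366,0.001,0.346],
  ],
  dr=[
    [0,0,0],
    [0,0,0],
    [0,0,0],
    [0,0,0],
    [0,0,0],
    [0,0.4,0],
    [0,0.4,0],
    [0,0.4,0],
    [0,0.4,0],
    [0,0.4,0],
  ],
  hand=[0.07,0.07,0.07,0.07,0.07,0.07,0.07,0.07,0.07,0.07],
)

```text
t: 3.5
eef_pos: [457.5, 250.6, 229.7]
orientation: [-0.705, -0.05, 0.049, 0.706]
ft_force: [-0.5, 0.5, 0.0]
grip_width: 70.2
```

```bash
python3 - <<'E'
from h import *
print(sense()['joint_pos'].round(2),sense()['eef_pos']);rel([457,252.5,115])
w=cloud(grab('scene'))
m=np.all((w>[430,225,70])&(w<[490,280,165]),-1); print(w[m].mean(0))
E
```

```text
[-0.23  0.44 -0.46  1.84  0.25  0.91 -0.67] [457.45922741 250.58884558 229.69380573]
tr [-0.0005  0.1147  0.0019] dr [-0.02 -0.08  0.15]
[462.14920761 252.19581719 119.90907074]
```

Request:
jog_arm(
  translation=[
    [0,0.03,0.002],
    [0,0.06,0.002],
    [0,0.09,0.002],
    [0,0.108,0.002],
    [0,0.115,0.002],
    [0,0.115,0.002],
    [0,0.115,0.002],
    [0,0.115,0.002],
    [0,0.115,0.002],
    [0,0.115,0.002],
    [0,0.115,0.002],
    [0,0.115,0.002],
  ],
  dr=[
    [0,0,0],
    [0,0,0],
    [0,0,0],
    [0,0,0],
    [0,0,0],
    [0,0,0],
    [0,0,0],
    [0,0,0],
    [0,0,0],
    [0,0,0],
    [0,0,0],
    [0,0,0],
  ],
  hand=[0.07,0.07,0.07,0.07,0.06,0.04,0.03,0.02,0.008,0.006,0.006,0.006],
  grip_force=20,
)

```text
t: 5.05
eef_pos: [457.6, 252.9, 114.9]
orientation: [-0.705, -0.05, 0.048, 0.706]
ft_force: [-0.1, 0.2, 2.8]
grip_width: 12.0
```

```bash
python3 - <<'E'
from h import *
s=sense();print(s['eef_pos'],s['grip_width'],s['ft_force']);rel([457,252.5,225])
E
```

```text
[457.55991078 252.8578148  114.91104708] 12.004563408706767 [-0.05884147  0.20280561  2.7649765 ]
tr [-0.0003 -0.1101 -0.0002] dr [-0.03 -0.08  0.17]
```

Request:
jog_arm(
  translation=[
    [0,-0.02,0],
    [0,-0.05,0],
    [0,-0.08,0],
    [0,-0.1,0],
    [0,-0.105,-0.02],
    [0,-0.105,-0.06],
    [0,-0.105,-0.1],
    [0,-0.105,-0.14],
    [0,-0.105,-0.18],
    [0,-0.105,-0.21],
    [0,-0.105,-0.23],
    [0,-0.105,-0.23],
  ],
  dr=[
    [0,0,0],
    [0,0,0],
    [0,0,0],
    [0,0,0],
    [0,0,0],
    [0,0,0],
    [0,0,0],
    [0,0,0],
    [0,0,0],
    [0,0,0],
    [0,0,0],
    [0,0,0],
  ],
  hand=[0.006,0.006,0.006,0.006,0.006,0.006,0.006,0.006,0.006,0.006,0.006,0.006],
)

```text
t: 6.55
eef_pos: [489.3, 23.4, 219.5]
orientation: [-0.705, -0.049, 0.047, 0.706]
ft_force: [0.3, 0.1, -0.7]
grip_width: 11.3
```

```bash
python3 - <<'E'
from h import *
s=sense();print(s['eef_pos'],s['grip_width'],s['ft_force']);rel([458.5,-285.5,220])
p=grab('scene');save(p,'held.png')
E
```

```text
[489.2559088   23.44054083 219.50416541] 11.25062676458594 [ 0.25249388  0.07973796 -0.73056663]
tr [-0.0725 -0.0007 -0.3019] dr [-0.01 -0.27  0.13]
```

View pics/held.png

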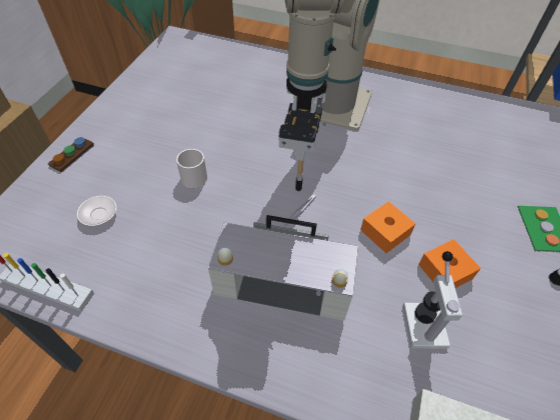

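The picture shows the brush held at (300,175), with its black head at (299,184) and roughly vertical. I'll measure its foot and tilt from the depth.

```bash
cat >> h.py <<'E'
def brush():
    t=sense()['eef_pos']
    for n in('scene','top'):
        w=cloud(grab(n)); q=w[np.all(abs(w-(t-[0,0,55]))<[28,28,52],-1)]
        if len(q)<15: print(n,'few');continue
        for a,b in((-105,-70),(-70,-40),(-40,-5)):
            k=q[(q[:,2]-t[2]>a)&(q[:,2]-t[2]<b)]
            if len(k): print(n,a,len(k),(np.median(k,0)-t).round(1))
        print(n,'lowest rel',(np.percentile(q[:,2],[0,3])-t[2]).round(1))
E
python3 - <<'E'
from h import *
brush()
E
```

```text
scene -105 64 [  6.5   2.3 -85.4]
scene -70 54 [  5.1   1.1 -56.1]
scene -40 58 [  5.2   1.3 -23.1]
scene lowest rel [-103.9 -100.9]
top few
```

Request:
jog_arm(
  translation=[
    [-0.008,0,-0.03],
    [-0.018,0,-0.075],
    [-0.03,0,-0.12],
    [-0.04,0,-0.165],
    [-0.05,0,-0.21],
    [-0.06,0,-0.25],
    [-0.068,0,-0.28],
    [-0.072,0,-0.297],
    [-0.0725,0,-0.302],
    [-0.0725,0,-0.302],
  ],
  dr=[
    [0,0,0],
    [0,0,0],
    [0,0,0],
    [0,0,0],
    [0,0,0],
    [0,0,0],
    [0,0,0],
    [0,0,0],
    [0,0,0],
    [0,0,0],
  ],
  hand=[0.006,0.006,0.006,0.006,0.006,0.006,0.006,0.006,0.006,0.006],
)

```text
t: 7.95
eef_pos: [460.5, -281.6, 219.2]
orientation: [-0.704, -0.052, 0.049, 0.706]
ft_force: [0.0, -0.3, 0.2]
grip_width: 11.8
```

```bash
python3 - <<'E'
from h import *
s=sense();print(s['eef_pos'],s['grip_width'],s['ft_force']);rel([458.5,-285.5,113])
brush()
E
```

```text
[ 460.53461733 -281.56447423  219.18082071] 11.76205849873019 [ 0.02860168 -0.34078517  0.19320997]
tr [-0.0029  0.1062 -0.0038] dr [-0.12  0.1   0.19]
scene -105 59 [  6.9   4.4 -86.3]
scene -70 53 [  5.    3.6 -57.7]
scene -40 54 [  4.6   3.2 -21.5]
scene lowest rel [-105.  -101.8]
top -105 20 [ -1.6   9.6 -82.8]
top -70 18 [ -1.6   8.3 -54.7]
top -40 15 [ -1.9   8.1 -22. ]
top lowest rel [-106. -104.]
```

Request:
jog_arm(
  translation=[
    [-0.002,0.01,-0.004],
    [-0.002,0.03,-0.004],
    [-0.002,0.06,-0.004],
    [-0.002,0.085,-0.004],
    [-0.002,0.1,-0.004],
    [-0.002,0.105,-0.004],
    [-0.002,0.105,-0.004],
    [-0.002,0.105,-0.004],
  ],
  dr=[
    [0,0,0],
    [0,0,0],
    [0,0,0],
    [0,0,0],
    [0,0,0],
    [0,0,0],
    [0,0,0],
    [0,0,0],
  ],
  hand=[0.006,0.006,0.006,0.006,0.006,0.006,0.006,0.006],
)

```text
t: 9.05
eef_pos: [460.0, -285.6, 115.0]
orientation: [-0.705, -0.052, 0.049, 0.706]
ft_force: [-0.4, -0.5, -0.3]
grip_width: 11.5
```

Request:
jog_arm(
  translation=[
    [0,0.002,0],
    [0,-0.03,0],
    [0,-0.057,0],
    [0,-0.057,0],
    [0,-0.057,0],
    [0,-0.03,0],
    [0,-0.005,0],
    [0,0.002,0],
    [0,0.002,0],
    [0,0.002,0],
  ],
  dr=[
    [0,0,0],
    [0,0,0],
    [0,0,0],
    [0,0,0],
    [0,0,0],
    [0,0,0],
    [0,0,0],
    [0,0,0],
    [0,0,0],
    [0,0,0],
  ],
  hand=[0.006,0.006,0.006,0.006,0.006,0.006,0.006,0.006,0.006,0.006],
)

```text
t: 10.3
eef_pos: [460.5, -285.8, 113.6]
orientation: [-0.705, -0.053, 0.049, 0.706]
ft_force: [0.2, 0.0, -0.6]
grip_width: 11.3
```

Request:
jog_arm(
  translation=[
    [0,-0.03,0],
    [0,-0.055,0],
    [0,-0.055,0],
    [0,-0.055,0],
  ],
  dr=[
    [0,0,0],
    [0,0,0],
    [0,0,0],
    [0,0,0],
  ],
  hand=[0.006,0.006,0.006,0.006],
)

```text
t: 10.8
eef_pos: [459.8, -285.8, 168.4]
orientation: [-0.705, -0.053, 0.049, 0.706]
ft_force: [0.7, -0.2, 0.5]
grip_width: 11.5
```

Tracking is good. I'm now at the top of stroke 2, so next is down, a full third stroke, then up and out.

Request:
jog_arm(
  translation=[
    [0,0.03,0],
    [0,0.055,0],
    [0,0.055,0],
    [0,0.055,0],
    [0,0.03,0],
    [0,0.0,0],
    [0,0,0],
    [0,0,0],
    [0,0.03,0],
    [0,0.055,0],
    [0,0.055,0],
    [0,0.055,0],
  ],
  dr=[
    [0,0,0],
    [0,0,0],
    [0,0,0],
    [0,0,0],
    [0,0,0],
    [0,0,0],
    [0,0,0],
    [0,0,0],
    [0,0,0],
    [0,0,0],
    [0,0,0],
    [0,0,0],
  ],
  hand=[0.006,0.006,0.006,0.006,0.006,0.006,0.006,0.006,0.006,0.006,0.006,0.006],
)

```text
t: 12.3
eef_pos: [460.3, -285.7, 113.5]
orientation: [-0.705, -0.053, 0.049, 0.706]
ft_force: [0.2, 0.3, -0.3]
grip_width: 11.8
```

Request:
jog_arm(
  translation=[
    [0,-0.03,0],
    [0,-0.06,0],
    [0,-0.09,0],
    [0,-0.107,0],
    [0,-0.107,0],
    [0,-0.107,0.04],
    [0,-0.107,0.08],
    [0,-0.107,0.13],
    [0,-0.107,0.18],
    [0,-0.107,0.23],
    [0,-0.107,0.25],
    [0,-0.107,0.25],
  ],
  dr=[
    [0,0,0],
    [0,0,0],
    [0,0,0],
    [0,0,0],
    [0,0,0],
    [0,0,0],
    [0,0,0],
    [0,0,0],
    [0,0,0],
    [0,0,0],
    [0,0,0],
    [0,0,0],
  ],
  hand=[0.006,0.006,0.006,0.006,0.006,0.006,0.006,0.006,0.006,0.006,0.006,0.006],
)

```text
t: 13.8
eef_pos: [423.4, -37.1, 220.5]
orientation: [-0.705, -0.054, 0.05, 0.706]
ft_force: [1.2, -0.3, -0.4]
grip_width: 12.0
```

```bash
python3 - <<'E'
from h import *
s=sense();print(s['eef_pos'],s['grip_width'],s['ft_force']);rel([457.3,252.7,220])
brush()
E
```

```text
[423.43214923 -37.11038774 220.46557192] 11.978293061743292 [ 1.1973176  -0.26311568 -0.38017952]
tr [0.0761 0.001  0.2817] dr [-0.04  0.35  0.26]
scene -105 68 [  6.5   1.8 -84.4]
scene -70 53 [  5.5   1.2 -54.3]
scene -40 54 [  5.3   1.6 -22.4]
scene lowest rel [-104.5  -98.5]
top few
```

Request:
jog_arm(
  translation=[
    [0.01,0,0.03],
    [0.02,0,0.07],
    [0.032,0,0.115],
    [0.044,0,0.16],
    [0.056,0,0.205],
    [0.066,0,0.245],
    [0.073,0,0.27],
    [0.076,0,0.282],
    [0.076,0,0.282],
    [0.076,0,0.282],
    [0.076,0,0.282],
  ],
  dr=[
    [0,0.2,0],
    [0,0.3,0],
    [0,0.3,0],
    [0,0.3,0],
    [0,0.3,0],
    [0,0.3,0],
    [0,0.3,0.2],
    [0,0.3,0.2],
    [0,0.3,0.2],
    [0,0.3,0.2],
    [0,0.3,0.2],
  ],
  hand=[0.006,0.006,0.006,0.006,0.006,0.006,0.006,0.006,0.006,0.006,0.006],
)

```text
t: 15.28
eef_pos: [459.1, 249.2, 220.8]
orientation: [0.706, 0.048, -0.048, -0.705]
ft_force: [-0.4, 0.4, 0.5]
grip_width: 11.6
```

```bash
python3 - <<'E'
from h import *
s=sense();print(s['eef_pos'],s['grip_width'],s['ft_force']);rel([457.5,252.9,116])
brush()
E
```

```text
[459.05304962 249.2187468  220.774078  ] 11.580380331373958 [-0.40903262  0.40732755  0.46186057]
tr [-0.0011  0.1048  0.0039] dr [ 0.04 -0.3   0.06]
scene -105 70 [  6.4  -1.5 -86.9]
scene -70 59 [  5.   -1.2 -56.7]
scene -40 62 [  4.9  -1.  -22.6]
scene lowest rel [-103.  -100.2]
top -105 19 [ -1.8  -3.6 -86.6]
top -70 20 [ -2.7  -2.3 -60.2]
top -40 8 [  0.6  -2.9 -31.6]
top lowest rel [-104.9 -101.6]
```

Request:
jog_arm(
  translation=[
    [-0.001,0,0.004],
    [-0.001,0.02,0.004],
    [-0.001,0.045,0.004],
    [-0.001,0.055,0.004],
    [-0.001,0.07,0.004],
    [-0.001,0.085,0.004],
    [-0.001,0.098,0.004],
    [-0.001,0.105,0.004],
    [-0.001,0.105,0.004],
    [-0.001,0.105,0.004],
  ],
  dr=[
    [0,0,0],
    [0,0,0],
    [0,0,0],
    [0,0,0],
    [0,0,0],
    [0,0,0],
    [0,0,0],
    [0,0,0],
    [0,0,0],
    [0,0,0],
  ],
  hand=[0.006,0.006,0.006,0.006,0.006,0.006,0.006,0.006,0.006,0.006],
)

```text
t: 16.62
eef_pos: [457.8, 253.8, 116.2]
orientation: [-0.705, -0.049, 0.048, 0.705]
ft_force: [-0.6, -0.1, -0.3]
grip_width: 11.9
```

```bash
python3 - <<'E'
from h import *
s=sense();print(s['eef_pos'],s['grip_width'],s['ft_force'])
w=cloud(grab('scene'));t=s['eef_pos'];q=w[np.all((w>[435,230,60])&(w<[480,275,110]),-1)];print(len(q),np.median(q,0)-t)
E
```

```text
[457.84360487 253.83776315 116.18350761] 11.85657185069961 [-0.5693597  -0.09622609 -0.30304825]
71 [  4.74962539  -0.95162773 -29.85099046]
```

Inserted with no contact force. Next: lower 1 mm, release, and retreat upward.

Request:
jog_arm(
  translation=[
    [0,0.001,0],
    [0,0.001,0],
    [0,0.001,0],
    [0,0.001,0],
    [0,0.001,0],
    [0,0.001,0],
    [0,-0.02,0],
    [0,-0.06,0],
    [0,-0.11,0],
    [0,-0.13,0],
    [0,-0.13,0],
  ],
  dr=[
    [0,0,0],
    [0,0,0],
    [0,0,0],
    [0,0,0],
    [0,0,0],
    [0,0,0],
    [0,0,0],
    [0,0,0],
    [0,0,0],
    [0,0,0],
    [0,0,0],
  ],
  hand=[0.006,0.006,0.016,0.024,0.04,0.05,0.05,0.05,0.05,0.05,0.05],
)

```text
t: 18.05
eef_pos: [458.5, 254.3, 247.6]
orientation: [-0.705, -0.05, 0.046, 0.706]
ft_force: [-0.5, 0.0, -1.5]
grip_width: 50.2
```

```bash
python3 - <<'E'
from h import *
s=sense();print(s['eef_pos'],s['grip_width'],s['ft_force'])
p=grab('scene');save(p,'back.png');w=cloud(p)
q=w[np.all((w>[400,200,64])&(w<[520,300,185]),-1)]
for a in range(65,185,20):
    k=q[(q[:,2]>=a)&(q[:,2]<a+20)]; print(a,len(k),k.mean(0).round(1))
print('top',q[:,2].max())
q=w[np.all((w>[400,-350,74])&(w<[530,-220,90]),-1)]; A=np.c_[2*q[:,:2],np.ones(len(q))]; print('cup',np.linalg.lstsq(A,(q[:,:2]**2).sum(1),rcond=None)[0][:2])
rel([614.5,47.3,185]); rel([614.5,47.3,131])
E
```

```text
[458.45813753 254.3365786  247.64918535] 50.20683702022863 [-0.46235448  0.03171736 -1.51560074]
65 27 [462.9 253.   75. ]
85 30 [462.6 252.6  95.2]
105 27 [462.9 253.1 114.7]
125 35 [462.9 252.6 135. ]
145 31 [462.6 252.8 155.5]
165 23 [460.4 252.9 169.5]
top 172.53862417425728
cup [ 459.95391192 -286.90879105]
tr [ 0.1271  0.0616 -0.2258] dr [ 0.   -0.28  0.16]
tr [ 0.1269  0.1156 -0.2258] dr [ 0.   -0.28  0.16]
```

View pics/back.png

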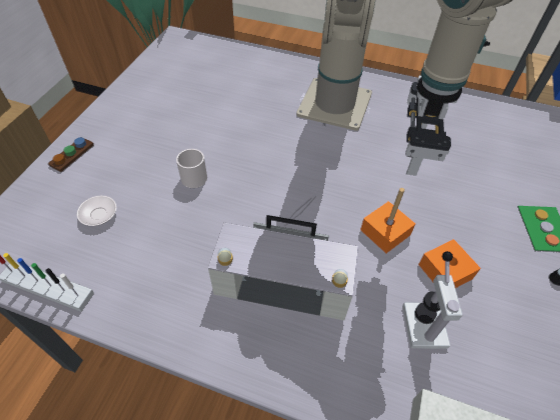

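The picture shows the brush upright in its block at (397,205), the cup unmoved at (190,168), and the bin shut with its handle at (291,222). Next I'll go above the handle.

Request:
jog_arm(
  translation=[
    [0.02,0,-0.04],
    [0.045,0,-0.08],
    [0.07,0,-0.125],
    [0.095,0.01,-0.17],
    [0.115,0.03,-0.205],
    [0.127,0.05,-0.226],
    [0.127,0.06,-0.226],
    [0.127,0.06,-0.226],
    [0.127,0.06,-0.226],
  ],
  dr=[
    [0,0,0],
    [0,0,0],
    [0,-0.3,0],
    [0,-0.3,0],
    [0,-0.3,0],
    [0,-0.3,0.2],
    [0,-0.3,0.2],
    [0,-0.3,0.2],
    [0,-0.3,0.2],
  ],
  hand=[0.05,0.05,0.05,0.05,0.05,0.05,0.05,0.05,0.05],
)

```text
t: 19.23
eef_pos: [614.0, 49.0, 187.2]
orientation: [-0.705, -0.051, 0.051, 0.706]
ft_force: [0.3, 0.6, -0.6]
grip_width: 50.4
```

```bash
python3 - <<'E'
from h import *
s=sense();print(s['eef_pos'],s['joint_pos'].round(2));rel([614.5,47.3,133])
w=cloud(grab('top'))
E
```

```text
[614.00371464  48.99261207 187.21254012] [ 0.15  0.63 -0.45  1.63  0.32  0.96 -0.27]
tr [ 0.0003  0.0542 -0.0018] dr [-0.04  0.16 -0.01]
```

Request:
jog_arm(
  translation=[
    [0,0.015,-0.002],
    [0,0.035,-0.002],
    [0,0.05,-0.002],
    [0,0.054,-0.002],
    [0,0.054,-0.002],
    [0,0.054,-0.002],
    [0,0.054,-0.002],
    [0,0.054,-0.002],
    [0,0.054,-0.002],
    [0,0.054,-0.002],
    [0,0.054,-0.002],
  ],
  dr=[
    [0,0,0],
    [0,0,0],
    [0,0,0],
    [0,0,0],
    [0,0,0],
    [0,0,0],
    [0,0,0],
    [0,0,0],
    [0,0,0],
    [0,0,0],
    [0,0,0],
  ],
  hand=[0.05,0.05,0.05,0.05,0.05,0.03,0.02,0.012,0.006,0.004,0.004],
  grip_force=30,
)

```text
t: 20.65
eef_pos: [613.8, 46.6, 133.6]
orientation: [-0.705, -0.05, 0.051, 0.705]
ft_force: [-2.5, -0.7, 2.9]
grip_width: 9.1
```

```bash
python3 - <<'E'
from h import *
s=sense();print(s['eef_pos'],s['grip_width'],s['ft_force'])
d=17
for th in np.radians([5,10,15,20,25,30,35,40]):
    f=th/2; print(np.degrees(th).round(),'x',((-130*np.sin(th)+d*np.sin(f))/1000).round(4),'y',((130*(1-np.cos(th))+d*(np.cos(f)-1))/1000).round(4),'rz',-np.degrees(f).round(1))
E
```

```text
[613.84029334  46.61729469 133.59991854] 9.065446514140397 [-2.49792134 -0.6921962   2.90165592]
5.0 x -0.0106 y 0.0005 rz -2.5
10.0 x -0.0211 y 0.0019 rz -5.0
15.0 x -0.0314 y 0.0043 rz -7.5
20.0 x -0.0415 y 0.0076 rz -10.0
25.0 x -0.0513 y 0.0118 rz -12.5
30.0 x -0.0606 y 0.0168 rz -15.0
35.0 x -0.0695 y 0.0227 rz -17.5
40.0 x -0.0777 y 0.0294 rz -20.0
```

Request:
jog_arm(
  translation=[
    [-0.005,0,0],
    [-0.0106,0.0005,0],
    [-0.016,0.001,0],
    [-0.021,0.002,0],
    [-0.026,0.003,0],
    [-0.0314,0.0043,0],
    [-0.036,0.006,0],
    [-0.0415,0.0076,0],
    [-0.0415,0.0076,0],
  ],
  dr=[
    [0,0,-1],
    [0,0,-2.5],
    [0,0,-4],
    [0,0,-5],
    [0,0,-6],
    [0,0,-7.5],
    [0,0,-9],
    [0,0,-10],
    [0,0,-10],
  ],
  hand=[0.004,0.004,0.004,0.004,0.004,0.004,0.004,0.004,0.004],
)

```text
t: 21.78
eef_pos: [575.1, 41.3, 127.5]
orientation: [-0.698, -0.114, -0.013, 0.707]
ft_force: [4.7, 0.1, 2.1]
grip_width: 8.8
```

```bash
cat >> h.py <<'E'
H=np.array([614.2,46.9,20]); ex=np.array([.990,.141,0])
def bar():
    s=sense(); A=R.from_quat(s['orientation']).as_matrix(); g=s['eef_pos']-17*A[:,1]-H
    print('pos',s['eef_pos'].round(1),'pitch',np.degrees(np.arcsin(A[:,1]@ex)).round(1),'w',s['grip_width'].round(1),'F',s['ft_force'].round(1),'tilt by grip',np.degrees(np.arctan2(-g@ex,g[2])).round(1),'r',np.hypot(g@ex,g[2]).round(1),s['joint_pos'].round(2))
def panel(n='scene'):
    p=grab(n); w=cloud(p); im=p['pixels'].astype(int)
    m=vision.masks_of('bin',p)
    q=w.reshape(-1,3); L=np.c_[(q-H)@ex,(q-H)@[-.141,.990,0],q[:,2]-20]
    dark=(im.max(-1)<110).ravel()
    k=dark&(abs(L[:,1])<56)&(L[:,0]<20)&(L[:,0]>-125)&(np.hypot(L[:,0],L[:,2])<145)&(np.hypot(L[:,0],L[:,2])>50)
    k&=abs(L[:,1])>25
    a=np.degrees(np.arctan2(-L[k,0],L[k,2])); r=np.hypot(L[k,0],L[k,2])
    for lo,hi in((50,98),(102,122),(122,145)):
        j=(r>lo)&(r<hi); print(n,lo,j.sum(),np.percentile(a[j],[10,50,90]).round(1) if j.sum() else '')
    return p
E
python3 - <<'E'
from h import *
bar(); panel('scene'); panel('top')
E
```

```text
Traceback (most recent call last):
  File "h.py", line 32, in bar
    print('pos',s['eef_pos'].round(1),'pitch',np.degrees(np.arcsin(A[:,1]@ex)).round(1),'w',s['grip_width'].round(1),'F',s['ft_force'].round(1),'tilt by grip',np.degrees(np.arctan2(-g@ex,g[2])).round(1),'r',np.hypot(g@ex,g[2]).round(1),s['joint_pos'].round(2))
                                                                                            ^^^^^^^^^^^^^^^^^^^^^
AttributeError: 'float' object has no attribute 'round'
```

```bash
sed -i "s/s\['grip_width'\].round(1)/round(s['grip_width'],1)/" h.py
python3 - <<'E'
from h import *
bar(); p=panel('scene'); panel('top'); cv2.imwrite('pics/pull.png',cv2.resize(p['pixels'][120:300,190:390,::-1],None,fx=3,fy=3))
E
```

```text
pos [575.1  41.3 127.5] pitch 10.3 w 8.8 F [4.7 0.1 2.1] tilt by grip 18.9 r 131.3 [ 0.13  0.57 -0.37  1.98  0.44  0.47 -0.4 ]
scene 50 334 [15.4 16.6 17.9]
scene 102 68 [15.  16.4 17.6]
scene 122 140 [16.1 17.1 18.8]
top 50 15 [-8.  16.4 17.2]
top 102 11 [-9.8 -6.5 16.8]
top 122 7 [17.1 17.9 19.9]
```

View pics/pull.png

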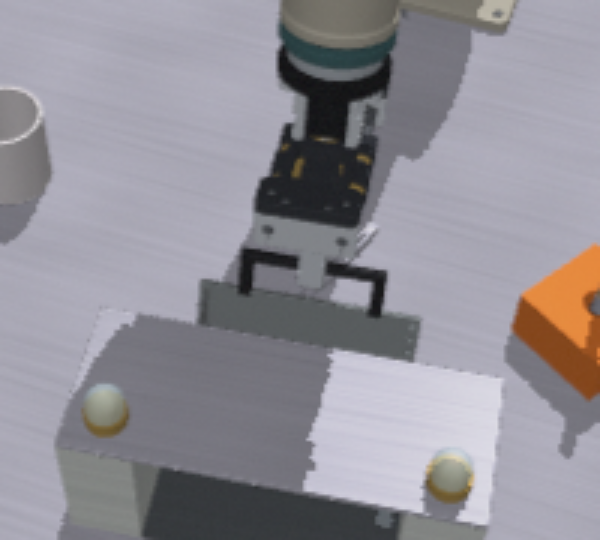

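The crop shows the gripper on the middle of the black handle at (312,265), with the grey panel swung out evenly. Grip kinematics give 18.9° and the depth about 18°, since the camera sees the panel's rear face. j6 is nearing its range, so I'll keep the pitch at about 8° for the rest.

```bash
python3 - <<'E'
from h import *
for t in(22,26,30,34,37,40):
    T=Rt(8.1,9.5); a=np.radians(t); print(t); rel(H+131*(-np.sin(a)*ex+np.cos(a)*np.array([0,0,1]))+17*T[:,1],T)
E
```

```text
22
tr [-0.0071  0.0015  0.0001] dr [-0.06  0.15  0.71]
26
tr [-0.016   0.0037  0.0001] dr [-0.06  0.15  0.71]
30
tr [-0.0247  0.0065  0.0001] dr [-0.06  0.15  0.71]
34
tr [-0.0332  0.0099  0.0001] dr [-0.06  0.15  0.71]
37
tr [-0.0394  0.0128  0.0001] dr [-0.06  0.15  0.71]
40
tr [-0.0455  0.0161  0.0002] dr [-0.06  0.15  0.71]
```

Request:
jog_arm(
  translation=[
    [-0.0035,0.0007,0],
    [-0.007,0.0015,0],
    [-0.0115,0.0026,0],
    [-0.016,0.0037,0],
    [-0.0205,0.005,0],
    [-0.0247,0.0065,0],
    [-0.029,0.008,0],
    [-0.0332,0.01,0],
    [-0.0394,0.0128,0],
    [-0.0455,0.016,0],
    [-0.0455,0.016,0],
    [-0.0455,0.016,0],
  ],
  dr=[
    [0,0,0],
    [0,0,0.5],
    [0,0,0.7],
    [0,0,0.7],
    [0,0,0.7],
    [0,0,0.7],
    [0,0,0.7],
    [0,0,0.7],
    [0,0,0.7],
    [0,0,0.7],
    [0,0,0.7],
    [0,0,0.7],
  ],
  hand=[0.004,0.004,0.004,0.004,0.004,0.004,0.004,0.004,0.004,0.004,0.004,0.004],
)

```text
t: 23.48
eef_pos: [533.8, 36.0, 103.8]
orientation: [-0.698, -0.11, -0.008, 0.708]
ft_force: [4.9, 2.4, 4.4]
grip_width: 9.1
```

```bash
python3 - <<'E'
from h import *
bar(); p=panel('scene'); panel('top'); save(p,'pulled.png')
for t in(40,):
    T=Rt(8.1,9.5); a=np.radians(t); print(t); rel(H+131*(-np.sin(a)*ex+np.cos(a)*np.array([0,0,1]))+17*T[:,1],T)
E
```

```text
pos [533.8  36.  103.8] pitch 9.5 w 9.1 F [4.9 2.4 4.4] tilt by grip 39.9 r 131.0 [ 0.11  0.57 -0.32  2.1   0.48  0.37 -0.45]
scene 50 489 [35.  37.2 38.8]
scene 102 72 [36.  37.1 38.4]
scene 122 128 [36.6 37.8 39. ]
top 50 145 [36.1 38.1 41.3]
top 102 26 [-9.8 37.2 38.2]
top 122 18 [37.7 38.4 39.8]
40
tr [-0.0003  0.0001 -0.0005] dr [-0.11  0.17  0.05]
```

View pics/pulled.png

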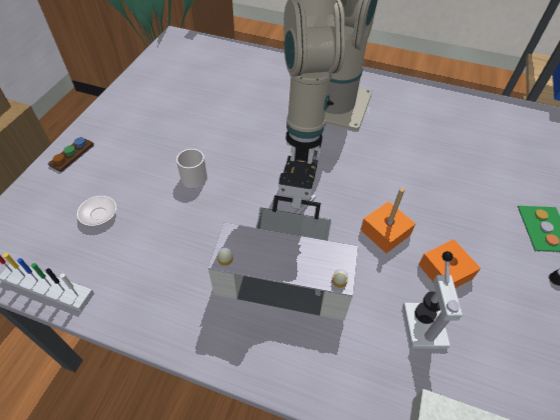

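The picture shows the bin held out by its handle at (297,205), the brush at (397,205) and the cup at (190,168), with the dish and press unmoved. I'll hold briefly and check steadiness.

Request:
jog_arm(
  translation=[
    [-0.001,0.0005,0],
    [-0.001,0.0005,0],
    [-0.001,0.0005,0],
    [-0.001,0.0005,0],
    [-0.001,0.0005,0],
    [-0.001,0.0005,0],
    [-0.001,0.0005,0],
    [-0.001,0.0005,0],
  ],
  dr=[
    [0,0,0],
    [0,0,0],
    [0,0,0],
    [0,0,0],
    [0,0,0],
    [0,0,0],
    [0,0,0],
    [0,0,0],
  ],
  hand=[0.004,0.004,0.004,0.004,0.004,0.004,0.004,0.004],
)

```text
t: 24.68
eef_pos: [533.2, 35.9, 103.2]
orientation: [-0.698, -0.11, -0.008, 0.708]
ft_force: [4.4, 1.7, 5.4]
grip_width: 9.3
```

```bash
python3 - <<'E'
from h import *
bar(); p=panel('scene'); w=cloud(p)
for l in('dish','press','tweezer','cup','brush'):
    for m in vision.masks_of(l,p)[:1]:
        q=w[m['mask']];print(l,round(m['p'],2),m['position'],np.nanmedian(q,0).round())
bar(); print(abs(np.array(sense()['qd'])).max()); print(ticket.job_done())
E
```

```text
pos [533.2  35.9 103.2] pitch 9.6 w 9.3 F [4.4 1.7 5.4] tilt by grip 40.2 r 131.0 [ 0.1   0.57 -0.32  2.1   0.48  0.37 -0.45]
scene 50 496 [35.4 37.5 39.3]
scene 102 69 [36.4 37.5 39.1]
scene 122 125 [37.1 38.1 39.4]
dish 0.79 [97.0, 209.1] [ 656. -469.   15.]
press 0.62 [432.9, 314.3] [686. 375.  60.]
tweezer 0.46 [305.8, 209.8] [449.  37.   7.]
cup 0.74 [190.0, 167.6] [ 468. -283.   53.]
brush 0.78 [395.5, 206.7] [463. 252. 118.]
pos [533.2  35.9 103.2] pitch 9.6 w 9.1 F [5.  2.  5.2] tilt by grip 40.2 r 131.0 [ 0.1   0.57 -0.32  2.1   0.48  0.37 -0.45]
0.0017197293411254958
the job is handed in; nothing more can be done
None
```

I brushed the cup, stood the brush back in its block, and handed the job in with the bin still held open at about 40°. It took about 25 s of the 64 s allowed.

- **Strokes:** I made three full up-and-down strokes in the cup. The brush foot went from about 9–10 mm to about 65 mm above the bench, with no noticeable contact force. The top of strokes 1 and 3 I commanded but did not measure; stroke 2 I did.
- **Brush:** It is upright in the rightmost orange block, within about 1 mm of where it started.
- **Bin:** The arm was still when I handed in. Two readings of the tilt differ slightly:
  - The grip position gives 40.2°.
  - The depth image gives 37.5–38°, but it sees the panel's rear face, which I estimate reads about 2° low.
- **Other things:** In the last picture the cup, dish and press are within about 2 mm of where they were. The tweezer reads about 5 mm off, but it is partly hidden and weakly detected, and nothing touched it.
- **Grip reading:** The gripper showed 9.1 mm on the 10 mm bar. I put that down to pad compression or sensor noise.

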